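# Index the gear to the next division

## Task

The gear on the indexing fixture has to be turned to its next division: draw the black spring pin knob up out of its hole, swing the wheel round with it to the hole beside the red stud, and let the pin drop fully home there. The hole beside the yellow stud is already finished, so do not let the pin drop in there.

Things in the scene. Friction and masses are not known exactly. Their poses are not given: they have to be found in the camera images.
- knob (a point): Centre of the index pin's black knob, an upright cylinder 26 mm in diameter, 32 mm high (16 mm above and below this point). With the pin home this point is 90 mm above the bench; all else on the fixture is below 71 mm (a grey housing, 24 mm across, ends 4 mm under the knob). It rides on the wheel's arm, 64 mm from the axle, and goes round with the wheel.
- index_pin (a joint): How far the pin is drawn up, m: 0 fully home, 0.034 at its upper stop. Its round tip clears the top of the hole ring from 0.020 up. A spring pulls it down with about 4 N at 0 and 7 N at the stop, and drives it down when the knob is let go.
- axle (a point): Point on the wheel's vertical axle, 38 mm above the bench, centre of the fixed green fixture (168 mm across). The wheel bears a steel gear and the pin's arm; with the pin drawn it turns easily, 70 degrees each way. Nine holes, 40 degrees apart, lie on a 64 mm radius; a pin let go within 10 degrees of one slides in by itself. The pin starts in the hole midway between the studs.
- red_stud_top (a point): Top centre of the small red-headed stud (16 mm in diameter, its top 34 mm above the bench) on an ear of the base, 92 mm from the axle. The hole it marks lies straight between it and the axle, 28 mm inward from it, 40 degrees round from the start hole to one side or the other.
- yellow_stud_top (a point): Top centre of the same kind of stud with a yellow head, on the other ear, 92 mm from the axle, beside the hole 40 degrees round to the other side of the start hole.

How it is judged:
On the way:
1. the pin is drawn up clear of its start hole (value of joint index_pin above 0.018 m and horizontal distance between knob and red_stud_top above 0.048 m), for 0.1 s.
At the end, for the whole second after the job is handed in: The pin is let go, at rest and fully home (within 3 mm) in the hole beside the red stud (knob within 36 mm of the red stud, seen from above; 28 mm when exact) (value of joint index_pin below 0.003 m and horizontal distance between knob and red_stud_top below 0.036 m and velocity of joint index_pin below 0.02 m/s); the robot touches nothing.
It fails at once if the pin dropped into the hole beside the yellow stud (value of joint index_pin below 0.004 m and horizontal distance between knob and yellow_stud_top below 0.036 m).
It also fails if it takes over 35 s, if anything falls off the work surface, if the arm or the gripper's body presses on something with over 40 N, if the wrist force passes 120 N, or if a joint passes its speed limit or range.

## Robot

A 6-joint arm with a two-finger parallel gripper is mounted at the origin on a cart in front of the work surface, level with it; the furniture and walls round the work are solid. World frame = base frame: x ahead of the robot, y to its left, z up, the work surface at z = 0. Lengths are in m, angles in rad, forces in N, time in s.
With the tool pointing down it reaches from about 0.375 to 0.975 m from the base axis. Payload 3.8 kg.
Tool frame: the origin (TCP) lies at the very end of the fingers, on their centre line; the grasp point (between the pads) lies behind it (bot.tcp_to_grasp is the y of the grasp point in the tool frame, in m); y points along the fingers, z is the direction in which the jaws open and shut, and the axes are right-handed (so a half turn about y gives the same grasp; the last joint's range is limited). The gripper opens to 85 mm and grips with 20 to 120 N. Pads are 22 mm wide; open, the fingers measure 114 mm over their backs; the gripper's body (76 mm by 85 mm) begins 54 mm behind the grasp point. The pads swing forward as they close: fully open they stand 13 mm farther back than shut.
Start: joints at [-1.154, 0.264, 1.604, -0, 1.274, -0.037], TCP at [0.296, -0.607, 0.231] pointing down, gripper open.
Joint ranges: [-2.63, 2.63], [-0.94, 2.18], [0.31, 2.57], [-1.31, 4.45], [0, 2.66], [-2.55, 2.55]. Speed limits (rad/s): [2.57, 2.57, 3.14, 3.14, 3.14, 3.14].

## Interface

Orientations are given as a rotation vector (axis times angle).
In Python, from workcell import bot, optics, workorder gives the robot as it stands.
- The arm moves only by the shell command python3 -m handwheel 'ROWS' [FORCE]. ROWS is JSON, a list of rows, each a list of 7 numbers: the shift along the tool's x, y, z in m, then the turn, a rotation vector about the tool's x, y, z in rad, then the opening, from 0 (shut) to 1 (fully open). A call has 1 to 8 rows; each row shifts and turns the commanded pose from where the row before left it, along the tool's axes as they then stand; what a row does not reach is not made up. A row lasts 1/8 s, in which the tool goes at most 62.5 mm and 10.7 degrees, less where a joint would pass 70% of its speed; a pose out of reach is approached as far as the arm can. A call with a gripper value outside its range is refused whole. The fingers move at their own pace and stop on an object; FORCE is the grip in N (left out, the last holds). Time passes only in rows, so rows that do not move let the fingers close. It gives the time, the measured TCP pose, the force and the opening at its end, in the units of the state.
- bot.read_state(): the state, without advancing time (a new reading comes with each control period).
- optics.read_camera(name): name is "scene" or "top"; returns a dict with "image" (384x512x3 uint8, red, green, blue), "z_map" (384x512 float32, m along the optical axis (not along the pixel's ray), 0 where there is no reading), "mtx" (3x3 intrinsics, pixels), "world_from_camera" (4x4, takes a point from camera to world coordinates). Camera axes: x right, y down, z forward; pixel columns grow to the right and rows downward; lengths in m; the calibration is good to about 2 mm. A picture is of the moment at which its call begins.
- workorder.finish_job(): hands the job in, once; it reports no verdict.
The state is a dict: "time": time; "q": joint angles; "joint_vel": joint speeds; "joint_torque": joint torques, N m; "tool_pos": TCP position; "tcp_rot": TCP orientation; "wrist_force": force on the tool from outside, world axes, zero at the start; "torque": the same for the moment, N m; "width": opening from 0.0 (shut) to 1.0 (fully open).
Only numpy, scipy, OpenCV 4.12 (cv2) and the standard library are available. Lean on these libraries where they do the work, as an engineer would, in place of code of your own. Each camera call takes 0.05 s, during which the arm holds its last target.

## Working session

There is one attempt and no reset: what is moved stays moved. The work goes in short steps, Python scripts to look and compute and a shell command to move; the robot and the scene stay as the last step left them, time stands still between calls to the robot, and variables do not carry over. Pictures are saved under pics/ and viewed, and the job is handed in when it is done.

```bash
mkdir -p pics; ls; python3 - <<'E'
from workcell import bot, optics
import cv2, numpy as np
s=bot.read_state(); print(s); print(bot.tcp_to_grasp)
for n in("scene","top"):
    c=optics.read_camera(n); cv2.imwrite(f"pics/{n}0.png",c["image"][:,:,::-1]); np.savez(f"{n}0.npz",**c); print(n,c["mtx"],c["world_from_camera"])
E
```

```text
pics
{'time': 0.0, 'q': array([-1.15389786e+00,  2.64764615e-01,  1.60537926e+00, -3.68067804e-05,
        1.27368436e+00, -3.69162381e-02]), 'joint_vel': array([-1.06588725e-03, -1.02604982e-03,  1.06766063e-03, -1.74569947e-03,
        2.57638753e-04, -3.86553320e-05]), 'joint_torque': array([-3.76394863e-03, -5.15126395e+01, -3.67313361e+01, -2.87683861e-04,
        1.31962658e-02, -1.52338328e-05]), 'tool_pos': array([ 0.29560031, -0.60602144,  0.22995146]), 'tcp_rot': array([-0.45522367,  1.97182363, -1.96739932]), 'wrist_force': array([-0.11625035,  0.76668527, -0.33664667]), 'torque': array([-0.02903562,  0.00146715, -0.02938131]), 'width': 0.9981863415729841}
-0.0187
scene [[493.33111924   0.         258.97986382]
 [  0.         493.33111924 201.37712253]
 [  0.           0.           1.        ]] [[-0.74855774 -0.40423191  0.52560239  0.05224013]
 [-0.66274056  0.48109178 -0.57386901  0.52081732]
 [-0.02088682 -0.77791212 -0.62802586  0.62928669]
 [ 0.          0.          0.          1.        ]]
top [[413.18125918   0.         260.02064714]
 [  0.         413.18125918 190.55623926]
 [  0.           0.           1.        ]] [[-0.02237337 -0.99257697  0.11954241  0.39157237]
 [-0.99966513  0.02376606  0.01023711  0.05760294]
 [-0.01300217 -0.11927334 -0.99277632  0.91254749]
 [ 0.          0.          0.          1.        ]]
```

View pics/top0.png

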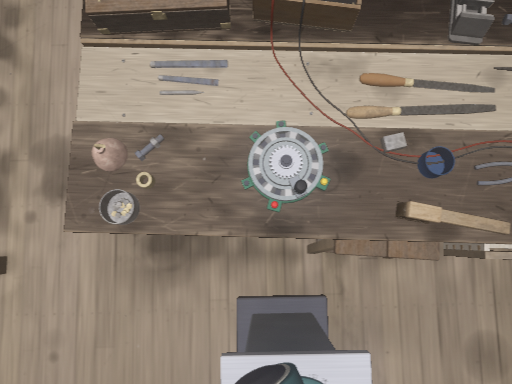

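View pics/scene0.png

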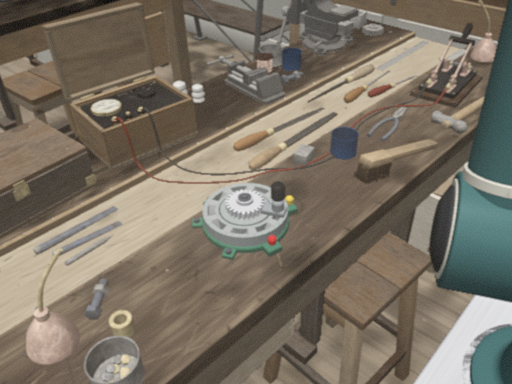

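The top view shows the axle at about (286,161), the black knob at (301,186), the red stud at (274,204) and the yellow stud at (324,182). In the scene view the knob is at (278,191), red at (271,239) and yellow at (290,198). Next I'll localise them.

```bash
cat > h.py <<'E'
import cv2, numpy as np
def ray(c,u,v,z):
    K=c["mtx"];T=c["world_from_camera"]
    d=T[:3,:3]@np.linalg.solve(K,[u,v,1]);o=T[:3,3]
    return o+d*(z-o[2])/d[2]
def blob(m,box):
    x0,y0,x1,y1=box
    mm=np.zeros_like(m,np.uint8);mm[y0:y1,x0:x1]=m[y0:y1,x0:x1]
    n,l,st,ce=cv2.connectedComponentsWithStats(mm)
    i=1+np.argmax(st[1:,4]);return ce[i],st[i]
E
python3 - <<'E'
from h import *
for n,bx in(("top",(235,110,340,220)),("scene",(180,170,310,260))):
    c=dict(np.load(n+"0.npz"));I=c["image"].astype(int);R,G,B=I[...,0],I[...,1],I[...,2]
    for nm,m,z in(("red",(R>150)&(G<90)&(B<90),.034),("yellow",(R>150)&(G>130)&(B<90),.034),("knob",(I.max(2)<55),.106 if n=="top" else .09)):
        ce,st=blob(m,bx);print(n,nm,ce,st,ray(c,*ce,z).round(4))
    if n=="top":
        m=((G>R+15)&(G>B+2));
        x0,y0,x1,y1=bx;mm=np.zeros_like(m,np.uint8);mm[y0:y1,x0:x1]=m[y0:y1,x0:x1]
        print(cv2.fitEllipse(cv2.convexHull(cv2.findNonZero(mm))))
    u0,v0,u1,v1=bx;cv2.imwrite(f"pics/{n}crop.png",cv2.resize(c["image"][v0:v1,u0:u1,::-1],None,fx=6,fy=6,interpolation=0))
E
```

```text
top red [274.1875  204.03125] [271 201   7   7  32] [0.4677 0.0371 0.034 ]
top yellow [323.42857143 181.19047619] [321 178   7   7  21] [ 0.5143 -0.0697  0.034 ]
top knob [299. 192.] [298 192   3   1   3] [ 0.484  -0.0105  0.106 ]
((284.9093933105469, 166.173095703125), (90.98109436035156, 93.111083984375), 98.66665649414062)
scene red [271.34693878 239.08163265] [268 236   8   8  49] [0.464  0.0417 0.034 ]
scene yellow [289.46666667 199.2       ] [285 195   9  10  30] [ 0.5098 -0.066   0.034 ]Traceback (most recent call last):
  File "<stdin>", line 5, in <module>
  File "h.py", line 10, in blob
    i=1+np.argmax(st[1:,4]);return ce[i],st[i]
        ~~~~~~~~~^^^^^^^^^^
    return _wrapfunc(a, 'argmax', axis=axis, out=out, **kwds)
    return bound(*args, **kwds)
ValueError: attempt to get argmax of an empty sequence
```

View pics/topcrop.png

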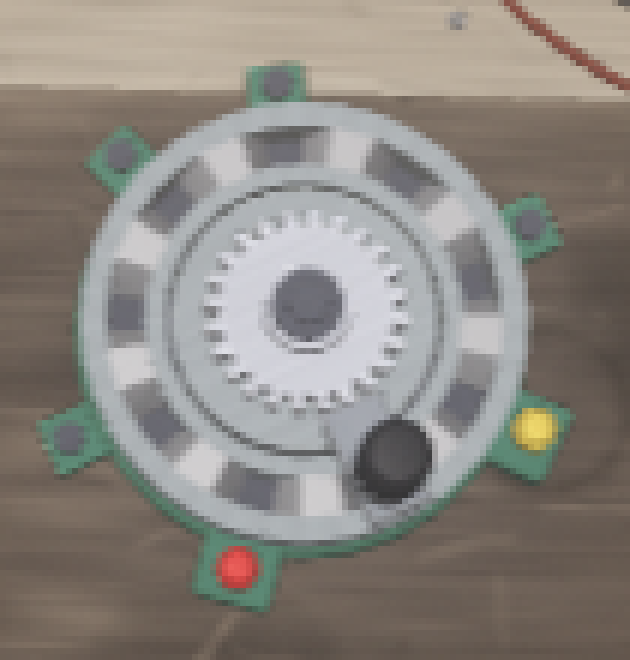

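```bash
python3 - <<'E'
from h import *
P={}
for n,bx,z in(("top",(288,172,314,198),.106),("scene",(266,176,292,204),.09)):
    c=dict(np.load(n+"0.npz"));I=c["image"].astype(int)
    ce,st=blob((I.max(2)<85),bx);print(n,ce,st)
    if n=="top": print(ray(c,*ce,.098))
    else: print(ray(c,*ce,.09))
    if n=="top":
        # gear hub, axle
        ce,st=blob((I.max(2)<115),(278,152,296,170));print("hub",ce,st,ray(c,*ce,.06))
    # depth based points in knob
    u,v=np.meshgrid(np.arange(512),np.arange(384));Z=c["z_map"];K=c["mtx"];T=c["world_from_camera"]
    p=np.stack([(u-K[0,2])/K[0,0]*Z,(v-K[1,2])/K[1,1]*Z,Z],-1)@T[:3,:3].T+T[:3,3]
    m=(p[...,2]>.08)&(Z>0)&(abs(p[...,0]-.495)<.04)&(abs(p[...,1]+.012)<.04)
    q=p[m];print(len(q),q.min(0),q.max(0),np.median(q,0))
    q=q[q[:,2]>.1];print("top face",len(q),q.mean(0), (q.min(0)+q.max(0))/2)
    u0,v0,u1,v1=bx;cv2.imwrite(f"pics/{n}crop2.png",cv2.resize(c["image"][v0-30:v1+40,u0-40:u1+40,::-1],None,fx=6,fy=6,interpolation=0))
E
```

```text
top [300.18103448 186.50862069] [294 180  13  14 116]
[ 0.49583749 -0.01390368  0.098     ]
hub [286.28571429 162.        ] [282 160   9   5  21] [0.55312548 0.01005762 0.06      ]
141 [ 0.4849894  -0.02721225  0.08073552] [ 0.50854183 -0.00344501  0.10840348] [ 0.49586062 -0.01473021  0.10456495]
top face 122 [ 0.49729284 -0.01530226  0.1049879 ] [ 0.49728634 -0.01532863  0.10421981]
scene [278.01339286 190.95089286] [272 182  14  19 224]
[ 0.49718895 -0.01601696  0.09      ]
242 [ 0.48504187 -0.02739027  0.0800662 ] [ 5.10167460e-01 -4.06011894e-04  1.07327298e-01] [ 0.49350846 -0.00874841  0.09776583]
top face 105 [ 0.49673172 -0.01268328  0.10374686] [ 0.497808   -0.01519171  0.10367686]
```

View pics/scenecrop2.png

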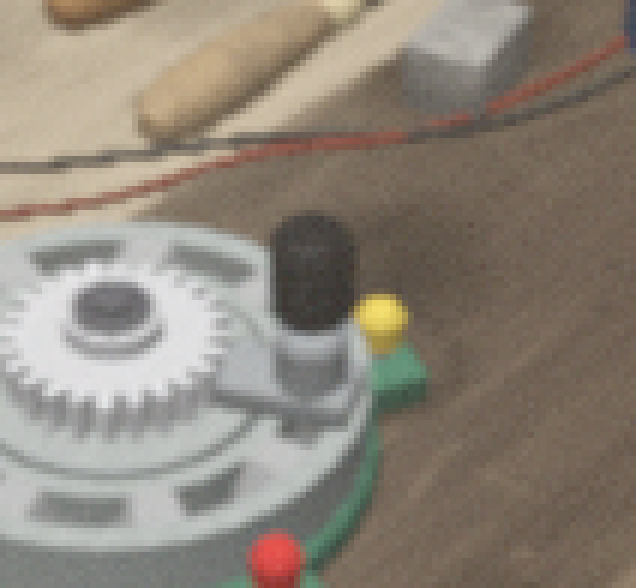

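```bash
cat >> h.py <<'E'
from scipy.spatial.transform import Rotation as Ro
def axes(s): return Ro.from_rotvec(s["tcp_rot"]).as_matrix()
def to(s,p): return axes(s).T@(np.array(p)-s["tool_pos"])
KNOB=np.array([.4967,-.0145]);AX=np.array([.5548,.0122])
E
python3 - <<'E'
from h import *
from workcell import bot
s=bot.read_state();print(axes(s).round(3));print(to(s,[*KNOB,.16]),to(s,[*KNOB,.077]))
d=KNOB-AX;print(np.degrees(np.arctan2(d[1],d[0])),np.linalg.norm(d), "azim j1 at knob",np.arctan2(KNOB[1],KNOB[0]))
E
```

```text
[[-0.899 -0.001  0.438]
 [-0.438  0.002 -0.899]
 [-0.    -1.    -0.002]]
[-0.44005732  0.07100655 -0.44341552] [-0.44005255  0.15400636 -0.44324097]
-155.31873555608786 0.06394137940332534 azim j1 at knob -0.029184383088080107
```

```bash
python3 -m handwheel '[[-0.03,0,-0.03,0,0,0,1],[-0.04,0,-0.04,0,0,0,1],[-0.04,0,-0.04,0,0,0,1],[-0.04,0,-0.04,0,0,0,1],[-0.04,0,-0.04,0,0,0,1],[-0.04,0,-0.04,0,0,0,1],[-0.04,0,-0.04,0,0,0,1],[-0.04,0,-0.04,0,0,0,1]]' 40
python3 - <<'E'
from h import *
from workcell import bot
s=bot.read_state();print(axes(s).round(3),s["q"]);print(to(s,[*KNOB,.16]))
E
```

```text
time: 1.1
tool_pos: [0.4387, -0.1903, 0.231]
tcp_rot: [-0.455, 1.97, -1.97]
wrist_force: [0.7, -0.0, 0.3]
width: 0.997
[[-0.899 -0.     0.438]
 [-0.438  0.    -0.899]
 [ 0.    -1.    -0.   ]] [-4.61464771e-01 -1.14867570e-01  2.00997685e+00  8.33420408e-05
  1.24663790e+00  6.55810652e-01]
[-0.12919694  0.07099348 -0.13258089]
```

```bash
python3 -m handwheel '[[-0.04,0.01,-0.042,0,0,0,1],[-0.04,0.02,-0.042,0,0,0,1],[-0.03,0.02,-0.03,0,0,0,1],[-0.019,0.02,-0.0185,0,0,0,1],[0,0,0,0,0,0,1]]'
python3 - <<'E'
from h import *
from workcell import bot,optics
s=bot.read_state();print(axes(s).round(3),s["q"]);print(to(s,[*KNOB,.077]))
for n in("scene","top"):
    c=optics.read_camera(n)
    u0,v0,u1,v1=(200,90,360,230) if n=="top" else (180,80,360,260)
    cv2.imwrite(f"pics/{n}1.png",cv2.resize(c["image"][v0:v1,u0:u1,::-1],None,fx=3,fy=3))
E
```

```text
time: 1.72
tool_pos: [0.4949, -0.0149, 0.159]
tcp_rot: [-0.463, 1.971, -1.968]
wrist_force: [0.7, -0.1, 0.1]
width: 1.001
[[-0.897 -0.005  0.441]
 [-0.441  0.    -0.897]
 [ 0.004 -1.    -0.003]] [-8.04000687e-02 -1.63518178e-02  2.05584732e+00  7.84335897e-05
  1.10689467e+00  1.03331972e+00]
[-0.00213867  0.08200969  0.00068271]
```

View pics/scene1.png

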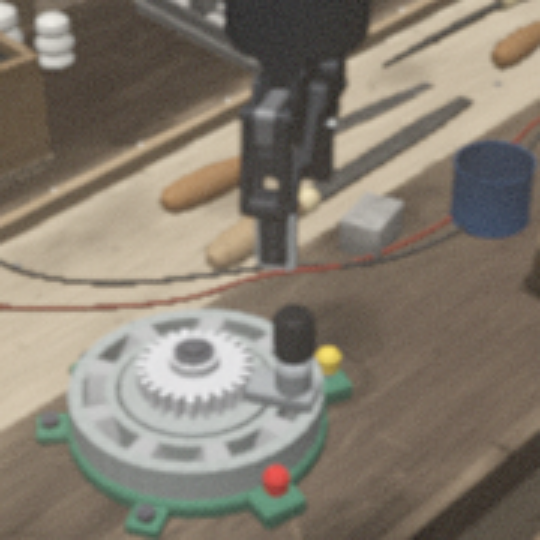

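View pics/top1.png

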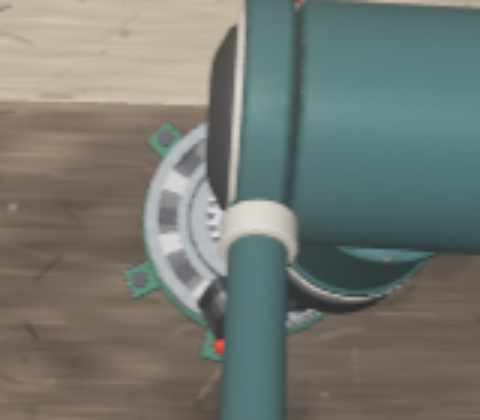

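The open jaws are straddling the knob about 80 mm up: fingers around (285,220) and knob at (294,335) in the scene crop. Nothing is in the way, so I'll descend and grip.

```bash
python3 -m handwheel '[[0,0.02,0,0,0,0,1],[0,0.03,0,0,0,0,1],[0,0.02,0,0,0,0,1],[0,0.013,0,0,0,0,1],[0,0,0,0,0,0,1]]'
python3 - <<'E'
from h import *
from workcell import bot,optics
s=bot.read_state();print(s["tool_pos"],axes(s).round(3),to(s,[*KNOB,.077]))
c=optics.read_camera("scene")
u0,v0,u1,v1=(180,80,360,260)
cv2.imwrite(f"pics/scene2.png",cv2.resize(c["image"][v0:v1,u0:u1,::-1],None,fx=3,fy=3))
E
```

```text
time: 2.45
tool_pos: [0.496, -0.0173, 0.0781]
tcp_rot: [-0.455, 1.971, -1.97]
wrist_force: [0.0, -0.4, 0.7]
width: 0.997
[ 0.49604267 -0.01730191  0.07805477] [[-0.899 -0.001  0.437]
 [-0.437 -0.    -0.899]
 [ 0.001 -1.    -0.   ]] [-0.00181733  0.00105394 -0.002232  ]
```

View pics/scene2.png

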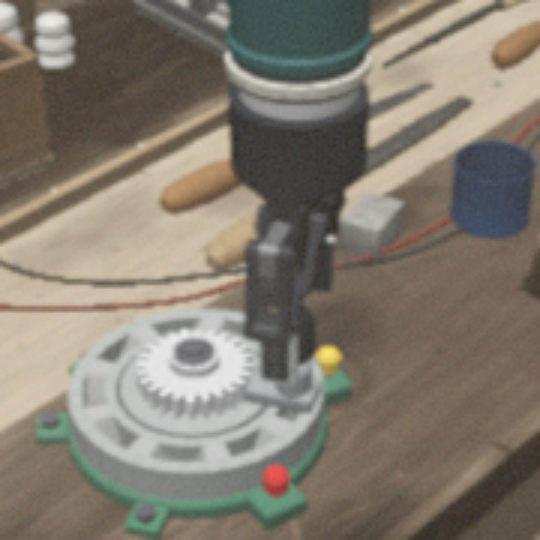

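The fingers are around the knob at about (285,340). I'll trim 2 mm and close.

```bash
python3 -m handwheel '[[-0.001,0,-0.002,0,0,0,0.6],[0,0,0,0,0,0,0],[0,0,0,0,0,0,0],[0,0,0,0,0,0,0],[0,0,0,0,0,0,0],[0,0,0,0,0,0,0]]' 60
```

```text
time: 3.25
tool_pos: [0.4969, -0.0143, 0.079]
tcp_rot: [-0.454, 1.969, -1.969]
wrist_force: [-2.4, -0.9, 5.9]
width: 0.278
```

```bash
python3 -m handwheel '[[0,-0.005,0,0,0,0,0],[0,-0.008,0,0,0,0,0],[0,-0.008,0,0,0,0,0],[0,-0.006,0,0,0,0,0],[0,0,0,0,0,0,0],[0,0,0,0,0,0,0]]'
python3 - <<'E'
from h import *
from workcell import bot,optics
s=bot.read_state();print(s["tool_pos"],s["wrist_force"],axes(s).round(3))
c=optics.read_camera("scene")
u0,v0,u1,v1=(180,80,360,260)
cv2.imwrite(f"pics/scene3.png",cv2.resize(c["image"][v0:v1,u0:u1,::-1],None,fx=3,fy=3))
E
```

```text
time: 4.0
tool_pos: [0.4967, -0.0142, 0.1052]
tcp_rot: [-0.454, 1.969, -1.969]
wrist_force: [4.8, 0.6, -6.9]
width: 0.276
[ 0.49666978 -0.01422198  0.10519651] [ 4.80802919  0.63161479 -6.86668632] [[-0.899  0.001  0.438]
 [-0.438  0.    -0.899]
 [-0.001 -1.     0.   ]]
```

View pics/scene3.png

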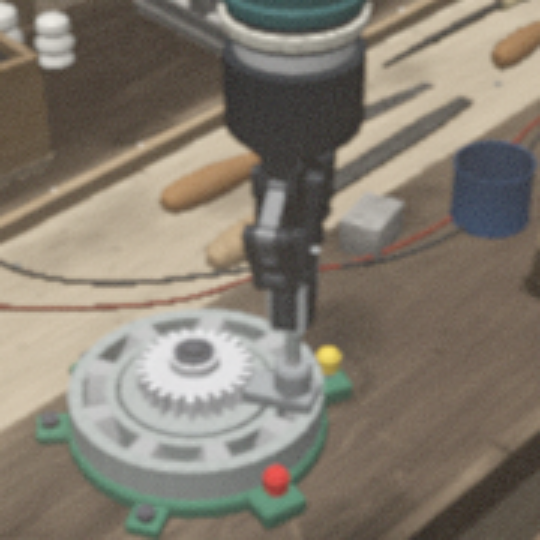

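The pin is drawn about 26 mm, with the bare rod visible at (291,348), and the wrist reads −7 N. I'll swing it 40° towards red along the arc, turning the tool with it (8 rows of 5°).

```bash
python3 -m handwheel '[[-0.0004,0,-0.0056,0,0.0873,0,0],[-0.0004,0,-0.0056,0,0.0873,0,0],[-0.0004,0,-0.0056,0,0.0873,0,0],[-0.0004,0,-0.0056,0,0.0873,0,0],[-0.0004,0,-0.0056,0,0.0873,0,0],[-0.0004,0,-0.0056,0,0.0873,0,0],[-0.0003,0,-0.0056,0,0.0873,0,0],[-0.0003,0,-0.0056,0,0.0873,0,0]]'
python3 -m handwheel '[[0,0,0,0,0,0,0],[0,0,0,0,0,0,0]]'
python3 - <<'E'
from h import *
from workcell import bot,optics
s=bot.read_state();print(s["tool_pos"],s["wrist_force"],axes(s).round(3))
a=np.radians(-155.3-40);print("target",AX+.064*np.array([np.cos(a),np.sin(a)]))
d=s["tool_pos"][:2]-AX;print(np.degrees(np.arctan2(d[1],d[0])),np.linalg.norm(d))
for n in("scene","top"):
    c=optics.read_camera(n)
    u0,v0,u1,v1=(200,90,360,230) if n=="top" else (180,80,360,260)
    cv2.imwrite(f"pics/{n}4.png",cv2.resize(c["image"][v0:v1,u0:u1,::-1],None,fx=3,fy=3))
E
```

```text
time: 5.05
tool_pos: [0.4943, 0.0294, 0.1056]
tcp_rot: [-0.262, -2.091, 2.092]
wrist_force: [7.6, -0.6, -7.7]
width: 0.277
time: 5.3
tool_pos: [0.4944, 0.0293, 0.1057]
tcp_rot: [-0.26, -2.093, 2.094]
wrist_force: [7.4, -0.5, -7.8]
width: 0.273
[0.49435608 0.02925823 0.10565345] [ 7.38101916 -0.46809984 -7.76330352] [[-0.97   0.003 -0.241]
 [ 0.241 -0.001 -0.97 ]
 [-0.003 -1.     0.   ]]
target [0.49306833 0.02908788]
164.24009820622015 0.06280486026674238
```

View pics/scene4.png

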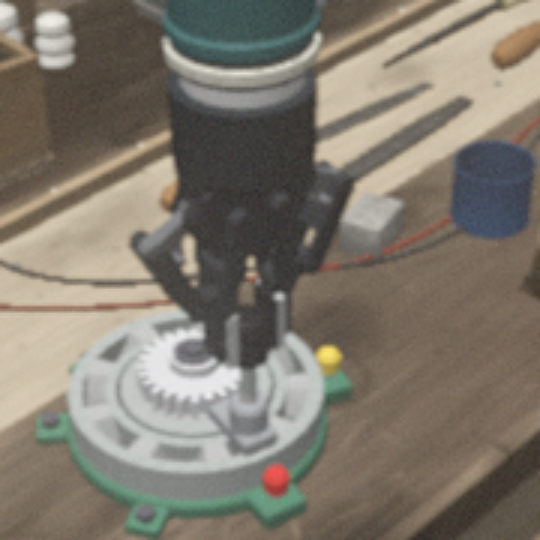

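The arm at (252,430) now lies in line with the red stud at (277,478), and the pin is still drawn. I'll lower with the spring, then release.

```bash
python3 -m handwheel '[[0,0.007,0,0,0,0,0],[0,0.007,0,0,0,0,0],[0,0.006,0,0,0,0,0],[0,0.003,0,0,0,0,0],[0,0,0,0,0,0,0]]'
```

```text
time: 6.02
tool_pos: [0.4943, 0.0292, 0.0826]
tcp_rot: [-0.26, -2.092, 2.093]
wrist_force: [6.2, -0.2, -5.1]
width: 0.279
```

Still −5 N of spring pull at about 4 mm, so the pin is entering the hole freely. Now opening.

```bash
python3 -m handwheel '[[0,0,0,0,0,0,0.5],[0,0,0,0,0,0,1],[0,0,0,0,0,0,1],[0,0,0,0,0,0,1],[0,0,0,0,0,0,1],[0,0,0,0,0,0,1]]'
python3 - <<'E'
from h import *
from workcell import optics
c=optics.read_camera("scene")
u0,v0,u1,v1=(180,80,360,260)
cv2.imwrite(f"pics/scene5.png",cv2.resize(c["image"][v0:v1,u0:u1,::-1],None,fx=3,fy=3))
E
```

```text
time: 6.78
tool_pos: [0.4929, 0.0296, 0.0823]
tcp_rot: [-0.257, -2.091, 2.091]
wrist_force: [0.4, 0.8, -0.7]
width: 1.002
```

View pics/scene5.png

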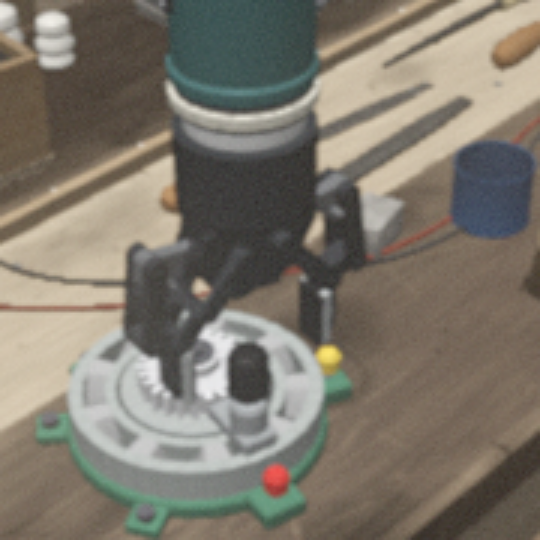

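The fingers are clear of the knob, which sits at (249,373) on top of its housing. I'll retreat straight up, then move sideways so the top camera can see it.

```bash
python3 -m handwheel '[[0,-0.02,0,0,0,0,1],[0,-0.04,0,0,0,0,1],[0,-0.04,0,0,0,0,1],[0,-0.03,0,0,0,0,1],[0,0,0.04,0,0,0,1],[0,0,0.05,0,0,0,1],[0,0,0.05,0,0,0,1],[0,0,0.05,0,0,0,1]]'
python3 -m handwheel '[[0,0,0.03,0,0,0,1],[0,0,0,0,0,0,1],[0,0,0,0,0,0,1]]'
python3 - <<'E'
from h import *
from workcell import optics,bot
for n,bx in(("top",(235,110,340,220)),("scene",(180,170,310,260))):
    c=optics.read_camera(n);I=c["image"];R,G,B=I.astype(int).transpose(2,0,1)
    u0,v0,u1,v1=bx;cv2.imwrite(f"pics/{n}6.png",cv2.resize(I[v0:v1,u0:u1,::-1],None,fx=5,fy=5))
    u,v=np.meshgrid(np.arange(512),np.arange(384));Z=c["z_map"];K=c["mtx"];T=c["world_from_camera"]
    p=np.stack([(u-K[0,2])/K[0,0]*Z,(v-K[1,2])/K[1,1]*Z,Z],-1)@T[:3,:3].T+T[:3,3]
    m=(p[...,2]>.08)&(p[...,2]<.15)&(Z>0)&(abs(p[...,0]-.495)<.04)&(abs(p[...,1]-.029)<.04)
    q=p[m];t=q[q[:,2]>.099];print(n,len(q),q[:,2].max(),np.percentile(t[:,2],50),(t.min(0)+t.max(0))/2)
    ce,_=blob((R>150)&(G<90)&(B<90),bx);r=ray(c,*ce,.034);print("red",r,np.linalg.norm(((t.min(0)+t.max(0))/2-r)[:2]))
print(bot.read_state()["wrist_force"],bot.read_state()["joint_vel"].round(4))
E
```

```text
time: 7.82
tool_pos: [0.4464, -0.156, 0.2124]
tcp_rot: [-0.257, -2.092, 2.092]
wrist_force: [0.1, 0.0, -0.3]
width: 0.996
time: 8.2
tool_pos: [0.4396, -0.1833, 0.2122]
tcp_rot: [-0.257, -2.092, 2.09]
wrist_force: [-0.6, -0.2, -0.9]
width: 0.998
top 136 0.10928529787205621 0.10482938748466508 [0.49424769 0.02835314 0.10441013]
red [0.46749169 0.03702948 0.034     ] 0.028127608951965012
scene 245 0.106796183766938 0.10398937138895481 [0.49472151 0.03138955 0.10290838]
red [0.46379442 0.04193348 0.034     ] 0.03267506007184867
[-0.52819065  0.6618042   0.01153877] [ 0.0068 -0.0014 -0.0007 -0.0016 -0.0009 -0.0016]
```

View pics/scene6.png

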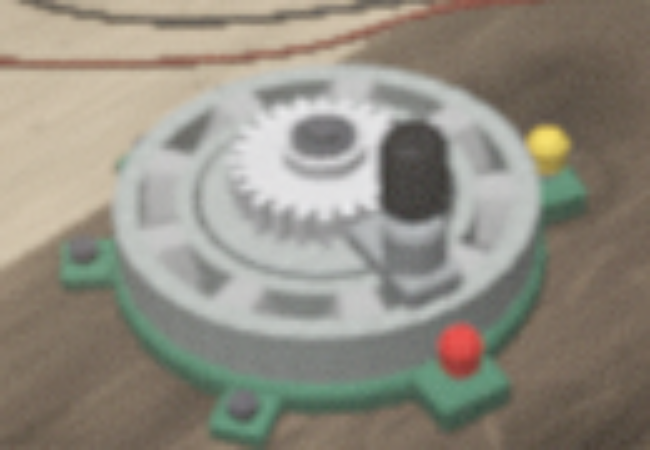

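View pics/top6.png

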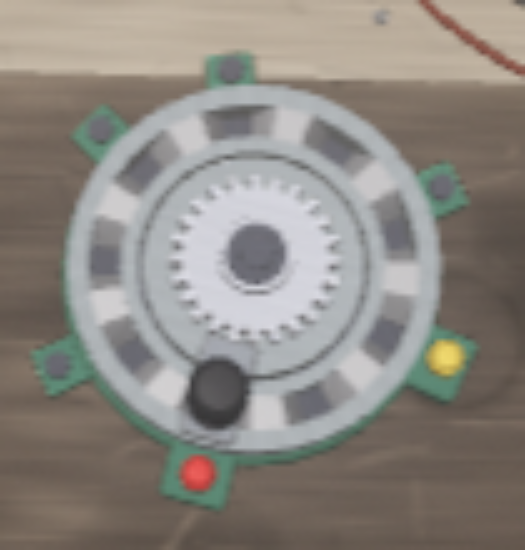

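The knob (top crop (218,393)) lies in line with the red stud (198,472). Its top height matches the start reading with the pin home (0.105 / 0.104 m), so I'm handing in.

```bash
python3 -c "
from workcell import workorder
print(workorder.finish_job())"
```

```text
the job is handed in; nothing more can be done
None
```

The pin now sits home in the hole beside the red stud. I drew the knob up about 26 mm, swung it 40° to the red side, lowered and released it, then backed the arm well clear. It never went near the yellow stud. I handed the job in at about 8 s; it reports no verdict.

Last checks:
- **Pin depth:** the knob top read 0.105 m (top camera) and 0.104 m (scene camera). Both match the start readings with the pin home to within about 1 mm.
- **Distance from the red stud:** 28.1 mm in the top view, where exact is 28 mm. The scene view gave 32.7 mm. The two cameras disagree by about 5 mm on where the red stud is and about 3 mm on the knob, but both are under the 36 mm limit.
- **Contact:** the gripper was about 0.22 m from the knob, with wrist force near zero.

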